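Clamp a fuel-cell stack in a ratchet press

TASK

Lift the black end plate off its clear stand by its sloping blue handle and lay it square and flush on top of the cell stack in the press, handle towards the front, reaching in under the lamp bar. Then swing the red ratchet lever back and forth until the wheel's red pointer stands in the green sector, so that the brass foot clamps the plate, and finally leave the lever swung fully back, away from the press's front. Do not knock the other things on the bench about.

Things in the scene. Friction and masses are not known exactly. Their poses are not given: they have to be found in the camera images.
- press: Ratchet press fixed on the bench. Origin: centre of the underside of its grey base (190 x 250 x 20, x by y). Its front, -x, faces the robot's left; z up. Blue crosshead (x -45..45, y -115..115, z 165..195) on two steel columns of radius 11 (collars of radius 17 at the foot) at x 0, y +-95.
- lamp_bar (a point): Centre of the lamp bar, a box held over the press's front by a bracket at its +y end; axes as the press. It spans x -105..-75, y -15..105, z 250..272 in the press's frame. It leaves no room for an upright gripper on the handle of a plate lying on the stack: reach in below it with the tool leaning back about 40 degrees, along the handle.
- stack_top (a point): Centre of the top face of the cell stack in the press, 70 above the bench; the face is 96 x 96 with sides along the press's x and y, axes as the press. The plate belongs on it, flush, with the plate's axes along the press's.
- foot: Brass foot, a disc of radius 28 and thickness 14, sprung on the screw over the stack; axes as the press. Its origin is 110 under its face: see foot_face. It comes down 12 mm per rad of wheel turn (4.7 a notch). At the start its face is 34 to 40 above the stack, so 22 to 28 above the laid plate. Spring 10 N preload plus 2 N per mm.
- foot_face (a point): Centre of the foot's lower face, on the axis of the stack.
- wheel_center (a point): On the wheel's vertical axis, at the wheel's upper face, 213 above the bench. The lever turns about the same axis.
- wheel (a joint): Steel ratchet wheel, radius 57, 16 teeth (0.393 rad a notch), on the crosshead. rad, grows clockwise from above; starts at 0 to 0.5, end stop 3.35. Its red pointer, 77 long, points to the press's front (-x) at 0, to its +y at 1.57, to +x at 3.14. Green sector: 2.75 to 3.35. A pawl stops it from turning back by more than a notch.
- lever (a joint): Red ratchet lever. rad, -0.6 to 0.6 between stops, grows clockwise from above; stays where left. At 0 it points to the press's -y, towards the robot; at +0.6 the knob is to the press's front (-x), at -0.6 fully back (+x). Growing, its pawl drives the wheel; returning, it slips over the teeth. Up to a notch of lost motion: a full swing gives two or three notches. Needs 1 to 6 N at the knob.
- knob (a point): Point to grip on the lever's knob: a black upright round post of radius 12 standing on the lever 140 from the wheel axis, from 231 to 301 above the bench; this point is on its axis 276 above the bench. The axes turn with the lever (z up).
- stand: Clear acrylic block 110 x 110 x 25, fixed, on which the plate lies at the start. Origin: centre of its underside.
- plate: Black composite end plate 96 x 96 x 12, about 0.2 kg, loose. Origin: centre of its underside; z up. A blue square bar handle, 14 x 14 in section and 105 long, rises from its front (-x) edge leaning outwards 40 degrees from vertical: from (-40, 0, 10) to (-107, 0, 90) in the plate's frame.
- handle_grip (a point): Point to grip on the handle's axis, at (-90, 0, 70) in the plate's frame; axes as the plate. Grip across the handle's two sides that face the plate's +-y, tool leaning with the handle.
- flow_plate: Black flat plate 100 x 140 x 6 lying on the bench; bystander. Origin: centre of underside.
- copper_plate: Copper sheet 100 x 130 x 4 with a tab, on the bench; bystander. Origin: centre of underside.
- fitting: Small yellow fitting of radius 12, 24 high; bystander. Origin: centre of underside.
- wash_bottle: White bottle with red cap, radius 30, 170 high, at the back; bystander. Origin: centre of underside.
- wrench: Wrench lying between the robot and the press; bystander. Origin: its middle, underside.
- beaker: Glass beaker, radius 35, 90 high; bystander. Origin: centre of underside.
- jar: Amber jar, radius 28, 70 high, behind the stand; bystander. Origin: centre of underside.

How it is judged:
On the way, in this order (a step that is already met when the one before it is completed fails the run):
1. the end plate lies flush on the stack, let go, before the press is tightened (horizontal distance between plate and stack_top below 0.01 m and z of plate in the frame of stack_top between -0.004 and 0.004 m and angle between the x axis of plate and the x axis of press, either way round below 0.15 rad and x of handle_grip in the frame of stack_top below -0.05 m and angle between plate's own z axis and vertical below 0.06 rad and contact force between the fingers and plate below 0.1 N and value of joint wheel below 1.2 rad), for 0.2 s.
2. the wheel's pointer is in the green sector and the foot presses on the plate (value of joint wheel above 2.75 rad and contact force between foot and plate above 8 N), for 0.2 s.
3. the lever is swung fully back (value of joint lever below -0.45 rad), for 0.2 s.
At the end, for the whole second after the job is handed in: The plate lies at rest on the stack: centre within 10 mm of the stack's, square within 0.15 rad, level within 0.06 rad, height within 4 mm, handle to the front; wheel past 2.75 rad with the foot pressing on the plate by more than 8 N; lever below -0.45 rad (all of step 2 and horizontal distance between plate and stack_top below 0.01 m and z of plate in the frame of stack_top between -0.004 and 0.004 m and angle between the x axis of plate and the x axis of press, either way round below 0.15 rad and x of handle_grip in the frame of stack_top below -0.05 m and angle between plate's own z axis and vertical below 0.06 rad and value of joint lever below -0.45 rad and linear speed of plate below 0.02 m/s); the robot touches nothing.
It fails at once if one of the bystanders is moved by more than 30 mm (distance of any of flow_plate, copper_plate, fitting, wash_bottle, wrench, beaker, jar from where it was at the start of the episode above 0.03 m).
It also fails if it takes over 72 s, if anything falls off the work surface, if the arm or the gripper's body presses on something with over 40 N, if the wrist force passes 120 N, or if a joint passes its speed limit or range.

ROBOT

A 6-joint arm with a two-finger parallel gripper is mounted at the origin on the work surface. World frame = base frame: x ahead of the robot, y to its left, z up, the work surface at z = 0. Lengths are in m, angles in rad, forces in N, time in s.
With the tool pointing down it reaches from about 0.25 to 0.775 m from the base axis. Payload 4 kg.
Tool frame: the origin (TCP) lies where the fingers leave the gripper's body, on its centre line; the fingertips stand 73 mm ahead of it and the grasp point (between the pads) lies 54 mm ahead of it; z points along the fingers, y is the line along which they close (so a half turn about z gives the same grasp; the last joint's range is limited). The gripper opens to 85 mm and grips with 20 to 120 N. Pads are 22 mm wide; open, the fingers measure 114 mm over their backs; the gripper's body (76 mm by 85 mm) begins 54 mm behind the grasp point. The pads swing forward as they close: fully open they stand 13 mm farther back than shut.
Start: joints at [-1.257, 0.087, 1.371, -0, 1.684, -0.103], TCP at [0.223, -0.503, 0.304] pointing down, gripper open.
Joint ranges: [-3.1, 3.1], [-0.76, 2.03], [0.27, 2.55], [-1.08, 4.22], [0.17, 2.65], [-2.57, 2.57]. Speed limits (rad/s): [2.79, 2.79, 3.14, 3.14, 3.14, 3.14].

INTERFACE

Orientations are given as a unit quaternion [x, y, z, w].
In Python, from workcell import arm gives the robot as it stands.
- The arm moves only by the tool play_rows, never from a script. Its argument "commands" is a list of rows, each an object of numbers: "tx", "ty", "tz": the shift along the world's x, y, z in m; "wx", "wy", "wz": the turn, a rotation vector about the world's x, y, z in rad. In form: [{"tx": .., "ty": .., "tz": .., "wx": .., "wy": .., "wz": ..}, ...]. A call has 1 to 20 rows; each row is the pose to reach, as a shift and turn from the pose commanded when the call began; what a row does not reach only later rows make up. A row lasts 1/8 s, in which the tool goes at most 62.5 mm and 10.7 degrees, less where a joint would pass 70% of its speed; a pose out of reach is approached as far as the arm can. A call with a gripper value outside its range is refused whole. "grip" is the finger opening in m, from 0 to 0.0854, set as the call begins (left out, the last holds). The fingers move at their own pace and stop on an object; the grip force is fixed at half the most. Time passes only in rows, so rows that repeat a pose let the fingers close. It gives the time, the measured TCP pose, the force, the opening and the grip force at its end, in the units of the state.
- arm.observe(): the state, without advancing time (a new reading comes with each control period).
- arm.grab_frame(name): name is "scene" or "top" or "wrist"; returns a dict with "img" (400x640x3 uint8, red, green, blue), "mtx" (3x3 intrinsics, pixels), "R" (3x3) and "t" (3): a world point X has camera coordinates R X + t. Camera axes: x right, y down, z forward; pixel columns grow to the right and rows downward; lengths in m; the calibration is good to about 2 mm. A picture is of the moment at which its call begins. There is no depth.
- arm.hand_in(): hands the job in; it is judged then, once.
The state is a dict: "time_s": time; "q": joint angles; "qd": joint speeds; "joint_torque": joint torques, N m; "position": TCP position; "tool_rot": TCP orientation; "wrist_force": force on the tool from outside, world axes, zero at the start; "torque": the same for the moment, N m; "grip_width": opening from 0.0 (shut) to 1.0 (fully open); "finger_force": force on a finger pad.
Only numpy, scipy, OpenCV 4.12 (cv2) and the standard library are available. Lean on these libraries where they do the work, as an engineer would, in place of code of your own. Each camera call takes 0.05 s, during which the arm holds its last target. There are 200 camera calls.

## Working session

There is one attempt and no reset: what is moved stays moved. The work goes in short steps, Python scripts to look and compute and a tool call to move; the robot and the scene stay as the last step left them, time stands still between calls to the robot, and variables do not carry over. Pictures are saved under pics/ and viewed, at most 10 in all, crops included, and the job is handed in when it is done.

Besides the shell and the picture viewer there is one more tool, called after "Request:" in YAML: its name, and indented under it one key for each argument. play_rows: Moves the arm, as the interface text tells. Its arguments: {"type":"object","properties":{"commands":{"type":"array","items":{"type":"object","properties":{"tx":{"type":"number"},"ty":{"type":"number"},"tz":{"type":"number"},"wx":{"type":"number"},"wy":{"type":"number"},"wz":{"type":"number"}}}},"grip":{"type":"number"}},"required":["commands"]}

```bash
ls; mkdir -p pics; cat > h.py <<'E'
import numpy as np, cv2, json
from workcell import arm
def snap(n,tag):
    f=arm.grab_frame(n); cv2.imwrite(f'pics/{tag}.png',f['img'][:,:,::-1])
    np.savez(f'pics/{tag}.npz',**f); return f
def P(tag):
    f=np.load(f'pics/{tag}.npz'); return f['mtx']@np.c_[f['R'],f['t']]
def tri(obs):
    A=[]
    for tag,u,v in obs:
        p=P(tag); A+=[u*p[2]-p[0],v*p[2]-p[1]]
    x=np.linalg.svd(np.array(A))[2][-1]; x=x[:3]/x[3]
    e=[np.round(proj(t,x)-[u,v],1).tolist() for t,u,v in obs]
    return x,e
def proj(tag,X):
    q=P(tag)@np.r_[X,1]; return q[:2]/q[2]
def onz(tag,u,v,z):
    p=P(tag); A=np.array([u*p[2]-p[0],v*p[2]-p[1]])
    return np.r_[np.linalg.solve(A[:,:2],-A[:,3]-A[:,2]*z),z]
E
python3 - <<'E'
from h import *
for n in('scene','top','wrist'):
    f=snap(n,n+'0'); print(n,(-f['R'].T@f['t']).round(3))
a=cv2.imread('pics/scene0.png');cv2.imwrite('pics/s.png',cv2.resize(a,(800,500)))
a=cv2.imread('pics/top0.png');cv2.imwrite('pics/t.png',cv2.resize(a,(800,500)))
print(arm.observe())
E
```

```text
pics
scene [ 1.047 -0.089  1.017]
top [0.313 0.036 1.445]
wrist [ 0.286 -0.474  0.372]
{'time_s': 0.15, 'q': array([-1.25710159e+00,  8.78181358e-02,  1.37194112e+00, -1.65582797e-05,
        1.68359505e+00, -1.03047269e-01]), 'qd': array([-0.00067197, -0.00017748, -0.00276617,  0.00065005, -0.00051215,
       -0.0001368 ]), 'joint_torque': array([ 1.31273318e-03, -3.52374601e+01, -3.13678908e+01, -1.51620361e-04,
        8.09908553e-03,  1.35197155e-05]), 'position': array([ 0.2225678 , -0.50266724,  0.30297265]), 'tool_rot': array([ 9.78369009e-01,  2.06865430e-01, -1.00782298e-04, -8.75080878e-04]), 'wrist_force': array([ 0.28448417, -0.8168625 , -0.05295477]), 'torque': array([-0.03975533,  0.01572111, -0.05108497]), 'finger_force': 0.0, 'grip_width': 0.9978139025336782}
```

View pics/s.png

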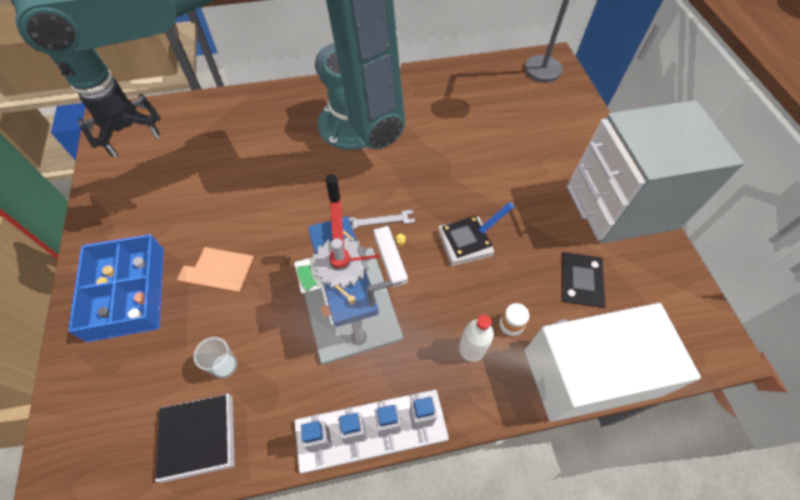

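View pics/t.png

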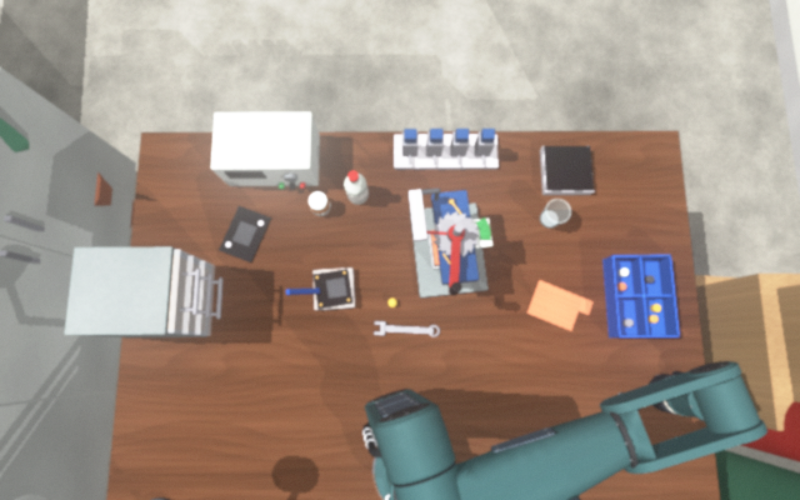

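Scene: press near (340,250)/(450,240), plate on its stand at (467,240)/(333,288) with the handle going to world +y. Next, enlarged crops.

```bash
python3 - <<'E'
from h import *
def crop(tag,x,y,w,h,s):
    a=cv2.imread(f'pics/{tag}.png')[y:y+h,x:x+w]; b=cv2.resize(a,None,fx=s,fy=s,interpolation=cv2.INTER_CUBIC)
    for i in range(0,w,10):
        cv2.line(b,(i*s,0),(i*s,4 if i%50 else 12),(0,255,0),1)
        if (x+i)%20==0: cv2.putText(b,str(x+i),(i*s,22),0,.35,(0,255,0),1)
    for i in range(0,h,10):
        cv2.line(b,(0,i*s),(6,i*s),(0,255,0),1)
        if (y+i)%20==0: cv2.putText(b,str(y+i),(6,i*s+4),0,.35,(0,255,0),1)
    return b
a=crop('top0',220,200,70,60,5);b=crop('scene0',340,150,80,70,5)
c=crop('top0',320,140,80,110,5)
H=600
def pad(i): return cv2.copyMakeBorder(i,0,H-i.shape[0],0,0,0)
A=np.hstack([pad(a),pad(b)]); cv2.imwrite('pics/c1.png',A[:400])
d=crop('scene0',230,130,110,170,3)
cv2.imwrite('pics/c2.png',np.hstack([pad(c),pad(d)]))
E
```

```text
(no output)
```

View pics/c1.png

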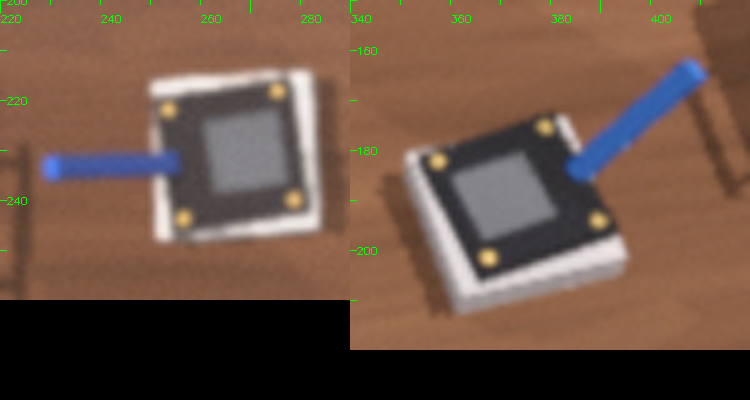

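View pics/c2.png

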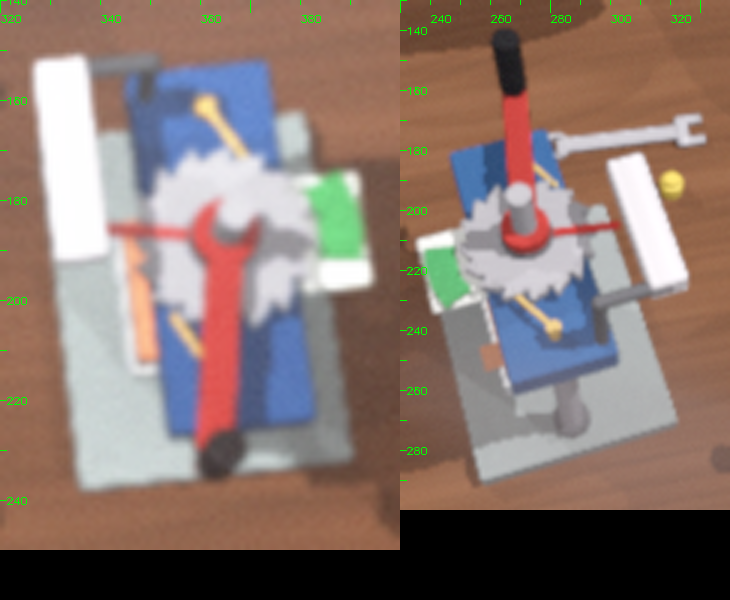

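Readings (full pixels) — plate bolts, top: (253.2,221.6),(275,218),(278.4,239.6),(256.4,243.4); handle tip at (230,233) top and (408,164) scene. Press base, crosshead and lamp corners are read off the second crop.

```bash
cat > m.py <<'E'
from h import *
from scipy.optimize import least_squares
c1=lambda x,y:('top0',220+x/5-.4,200+y/5-.4)
c2=lambda x,y:('scene0',340+(x-350)/5-.4,150+y/5-.4)
p1=lambda x,y:('top0',320+x/5-.4,140+y/5-.4)
p2=lambda x,y:('scene0',230+(x-400)/3-.33,130+y/3-.33)
E
python3 - <<'E'
from m import *
B=[(c1(168,110),c2(599,220)),(c1(277,92),c2(488,258)),(c1(294,200),c2(438,161)),(c1(184,219),c2(545,127))]
pts=[]
for b in B:
    x,e=tri(b); pts.append(x); print('bolt',x.round(4),e)
pts=np.array(pts); c=pts.mean(0); d=(pts[1]+pts[2]-pts[0]-pts[3])/2
print('plate c',c.round(4),'yaw of +x',np.arctan2(d[1],d[0]), np.linalg.norm(d))
print('tip',*tri([c1(52,168),c2(693,71)]))
print('hub',*tri([p1(225,237),p2(526,233)]),'knobtop',*tri([p1(223,455),p2(506,40)]))
print('fitting top',tri([('top0',313.5,241.5),p2(672,181)]))
L=[(-.105,.105,.272),(-.075,.105,.272),(-.075,-.015,.272),(-.105,-.015,.272)]
obs=[]
for X,a,b in zip(L,[p1(33,62),p1(87,55),p1(108,253),p1(55,262)],[p2(658,290),p2(687,278),p2(642,153),p2(608,163)]):
    obs+=[(X,a)]; print('lamp',*tri([a,]+[b]))
# scene lamp order: decided by fit below
obs+=[((-.095,-.125,.02),p1(81,489)),((.095,-.125,.02),p1(353,458)),((.045,.115,.195),p1(267,62)),((.045,-.115,.195),p1(316,420)),((-.045,-.115,.195),p1(168,432)),
((.095,.125,.02),p2(482,475)),((-.095,.125,.02),p2(677,418)),((.045,.115,.195),p2(512,380)),((-.045,.115,.195),p2(618,347)),((.045,-.115,.195),p2(450,152)),((0,0,.213),p1(228,238)),((0,0,.213),p2(525,240))]
def f(q):
    c,s=np.cos(q[2]),np.sin(q[2]); r=[]
    for X,(t,u,v) in obs: r+=list(proj(t,[q[0]+c*X[0]-s*X[1],q[1]+s*X[0]+c*X[1],X[2]])-[u,v])
    return np.array(r)
s=least_squares(f,[.5,0,-1.5],loss='soft_l1'); print(s.x); print(f(s.x).reshape(-1,2).round(1).tolist())
E
```

```text
bolt [0.5078 0.2629 0.0383] [[-0.1, -0.0], [-0.2, 0.0]]
bolt [0.5199 0.1883 0.0373] [[0.0, 0.0], [0.0, -0.0]]
bolt [0.4457 0.1758 0.0392] [[-0.1, -0.0], [-0.1, 0.0]]
bolt [0.4334 0.2502 0.0379] [[-0.1, -0.0], [-0.1, 0.0]]
plate c [0.4767 0.2193 0.0382] yaw of +x -1.4089186351413747 0.07549579146943586
tip [0.46002396 0.32380702 0.11424026] [[-0.0, -0.0], [-0.0, 0.0]]
hub [ 0.5868241  -0.10075775  0.21898374] [[-0.2, -0.0], [-0.2, 0.0]] knobtop [ 0.44537044 -0.08854876  0.29517913] [[0.0, 0.0], [0.0, -0.0]]
fitting top (array([0.44038172, 0.05737069, 0.01991534]), [[-0.1, -0.0], [-0.2, 0.0]])
lamp [0.68277016 0.00460894 0.26145885] [[3.5, 0.5], [5.9, -0.3]]
lamp [ 0.68399222 -0.00375074  0.2855899 ] [[-4.2, -1.0], [-7.2, -0.0]]
lamp [ 0.56632744 -0.01428461  0.28216959] [[-4.3, -0.9], [-6.8, -0.1]]
lamp [ 0.56156742 -0.00925111  0.26054637] [[4.3, 0.5], [6.4, -0.4]]
[ 0.58682076 -0.10006226 -1.46729212]
[[0.0, 0.2], [-0.7, 0.6], [-0.1, 0.5], [0.2, -0.2], [-0.4, 0.4], [-0.1, 0.6], [-0.1, -0.4], [0.1, 0.3], [0.3, 1.1], [-0.6, 2.0], [0.3, 0.8], [-0.8, 1.4], [0.4, 1.7], [-0.9, -0.1], [-1.2, 0.2], [0.6, -1.2]]
```

```bash
cat > g.py <<'E'
from h import *
from scipy.spatial.transform import Rotation as Ro
PL=(np.array([.4767,.2193,.025]),-1.409); PR=(np.array([.5868,-.1001,.070]),-1.467)
def fr(p,X):
    c,s=np.cos(p[1]),np.sin(p[1]); return p[0]+np.array([c*X[0]-s*X[1],s*X[0]+c*X[1],X[2]])
def tool(yaw,lean):   # tool x outwards (-x of plate), z leaning in
    l=np.radians(lean); M=np.array([[-np.cos(l),0,np.sin(l)],[0,1,0],[-np.sin(l),0,-np.cos(l)]])
    M[:,1]=np.cross(M[:,2],M[:,0]); return Ro.from_euler('z',yaw)*Ro.from_matrix(M)
def go(g,R,back=0):
    t=g-R.apply([0,0,.054+back]); o=arm.observe()
    w=(R*Ro.from_quat(o['tool_rot']).inv()).as_rotvec()
    print('shift',(t-o['position']).round(4),'turn',w.round(4),'now',o['position'].round(4),'q',o['q'].round(2),'t',round(o['time_s'],2),'F',o['wrist_force'].round(1))
def ist():
    o=arm.observe(); R=Ro.from_quat(o['tool_rot']); return o['position']+R.apply([0,0,.054]),R
E
python3 - <<'E'
from g import *
R=tool(PL[1],40); go(fr(PL,[-.09,0,.07]),R,.1); go(fr(PL,[-.09,0,.07]),R,0)
E
```

```text
shift [ 0.2237  0.9085 -0.09  ] turn [-0.66    0.3552  1.2593] now [ 0.2226 -0.5027  0.303 ] q [-1.26  0.09  1.37 -0.    1.68 -0.1 ] t 0.15 F [ 0.3 -0.8 -0.1]
shift [ 0.234   0.845  -0.1666] turn [-0.66    0.3552  1.2593] now [ 0.2226 -0.5027  0.303 ] q [-1.26  0.09  1.37 -0.    1.68 -0.1 ] t 0.15 F [ 0.3 -0.8 -0.1]
```

Request:
play_rows:
  commands:
    - {"tx":0.02,"ty":0.055,"tz":0.02}
    - {"tx":0.03,"ty":0.11,"tz":0.04}
    - {"tx":0.045,"ty":0.165,"tz":0.06}
    - {"tx":0.06,"ty":0.22,"tz":0.07}
    - {"tx":0.07,"ty":0.275,"tz":0.08}
    - {"tx":0.085,"ty":0.33,"tz":0.09}
    - {"tx":0.1,"ty":0.385,"tz":0.1,"wx":-0.07,"wy":0.035,"wz":0.13}
    - {"tx":0.11,"ty":0.44,"tz":0.1,"wx":-0.14,"wy":0.07,"wz":0.26}
    - {"tx":0.125,"ty":0.495,"tz":0.1,"wx":-0.21,"wy":0.11,"wz":0.4}
    - {"tx":0.14,"ty":0.55,"tz":0.09,"wx":-0.28,"wy":0.15,"wz":0.53}
    - {"tx":0.155,"ty":0.605,"tz":0.08,"wx":-0.35,"wy":0.19,"wz":0.66}
    - {"tx":0.17,"ty":0.66,"tz":0.06,"wx":-0.42,"wy":0.225,"wz":0.8}
    - {"tx":0.18,"ty":0.715,"tz":0.03,"wx":-0.49,"wy":0.26,"wz":0.93}
    - {"tx":0.195,"ty":0.77,"tz":0.0,"wx":-0.56,"wy":0.3,"wz":1.06}
    - {"tx":0.205,"ty":0.82,"tz":-0.03,"wx":-0.62,"wy":0.335,"wz":1.18}
    - {"tx":0.215,"ty":0.87,"tz":-0.06,"wx":-0.66,"wy":0.355,"wz":1.26}
    - {"tx":0.224,"ty":0.908,"tz":-0.09,"wx":-0.66,"wy":0.355,"wz":1.26}
    - {"tx":0.224,"ty":0.908,"tz":-0.09,"wx":-0.66,"wy":0.355,"wz":1.26}
  grip: 0.0854

```text
schema error: expected keys tx, ty, tz, wx, wy, wz
```

```bash
python3 - <<'E'
from g import *
R=tool(PL[1],40); go(fr(PL,[-.09,0,.07]),R,.1); go(fr(PL,[-.09,0,.07]),R,0)
snap('wrist','w1')
for X in ([-.107,0,.09],[-.09,0,.07],[-.04,0,.012]): print(proj('w1',fr(PL,X)))
E
```

```text
shift [ 0.2237  0.9085 -0.09  ] turn [-0.66    0.3552  1.2593] now [ 0.2226 -0.5027  0.303 ] q [-1.26  0.09  1.37 -0.    1.68 -0.1 ] t 0.15 F [ 0.3 -0.8 -0.1]
shift [ 0.234   0.845  -0.1666] turn [-0.66    0.3552  1.2593] now [ 0.2226 -0.5027  0.303 ] q [-1.26  0.09  1.37 -0.    1.68 -0.1 ] t 0.15 F [ 0.3 -0.8 -0.1]
[-1422.3217498  -1212.25163647]
[-1131.32554486 -1009.42176595]
[-623.23940563 -655.70839769]
```

View pics/w1.png

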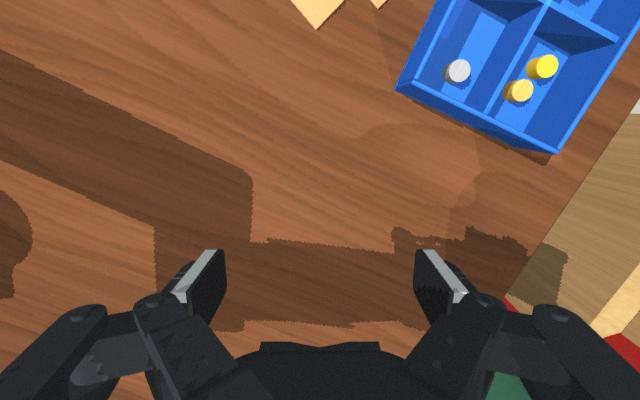

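The move was refused (all six keys are needed), so this picture only shows the start pose. I'll resend it in full.

Request:
play_rows:
  commands:
    - {"tx":0.02,"ty":0.055,"tz":0.02,"wx":0,"wy":0,"wz":0}
    - {"tx":0.03,"ty":0.11,"tz":0.04,"wx":0,"wy":0,"wz":0}
    - {"tx":0.045,"ty":0.165,"tz":0.06,"wx":0,"wy":0,"wz":0}
    - {"tx":0.06,"ty":0.22,"tz":0.07,"wx":0,"wy":0,"wz":0}
    - {"tx":0.07,"ty":0.275,"tz":0.08,"wx":0,"wy":0,"wz":0}
    - {"tx":0.085,"ty":0.33,"tz":0.09,"wx":0,"wy":0,"wz":0}
    - {"tx":0.1,"ty":0.385,"tz":0.1,"wx":-0.07,"wy":0.035,"wz":0.13}
    - {"tx":0.11,"ty":0.44,"tz":0.1,"wx":-0.14,"wy":0.07,"wz":0.26}
    - {"tx":0.125,"ty":0.495,"tz":0.1,"wx":-0.21,"wy":0.11,"wz":0.4}
    - {"tx":0.14,"ty":0.55,"tz":0.09,"wx":-0.28,"wy":0.15,"wz":0.53}
    - {"tx":0.155,"ty":0.605,"tz":0.08,"wx":-0.35,"wy":0.19,"wz":0.66}
    - {"tx":0.17,"ty":0.66,"tz":0.06,"wx":-0.42,"wy":0.225,"wz":0.8}
    - {"tx":0.18,"ty":0.715,"tz":0.03,"wx":-0.49,"wy":0.26,"wz":0.93}
    - {"tx":0.195,"ty":0.77,"tz":0.0,"wx":-0.56,"wy":0.3,"wz":1.06}
    - {"tx":0.205,"ty":0.82,"tz":-0.03,"wx":-0.62,"wy":0.335,"wz":1.18}
    - {"tx":0.215,"ty":0.87,"tz":-0.06,"wx":-0.66,"wy":0.355,"wz":1.26}
    - {"tx":0.224,"ty":0.908,"tz":-0.09,"wx":-0.66,"wy":0.355,"wz":1.26}
    - {"tx":0.224,"ty":0.908,"tz":-0.09,"wx":-0.66,"wy":0.355,"wz":1.26}
  grip: 0.0854

```text
time_s: 2.45
position: [0.4457, 0.4066, 0.2077]
tool_rot: [0.605, 0.718, -0.225, 0.261]
wrist_force: [0.3, -0.0, -0.5]
grip_width: 1.007
finger_force: 0.0
```

```bash
python3 - <<'E'
from g import *
R=tool(PL[1],40); go(fr(PL,[-.09,0,.07]),R,.1); go(fr(PL,[-.09,0,.07]),R,0)
snap('wrist','w1')
for X in ([-.107,0,.09],[-.09,0,.07],[-.04,0,.012],[-.048,.048,.012],[-.048,-.048,.012]): print(proj('w1',fr(PL,X)))
E
```

```text
shift [ 0.0006 -0.0007  0.0053] turn [ 0.0063 -0.0061 -0.0048] now [0.4457 0.4066 0.2077] q [ 0.85  0.5   1.16 -0.56  1.92  0.61] t 2.45 F [ 0.3 -0.  -0.5]
shift [ 0.0109 -0.0642 -0.0713] turn [ 0.0063 -0.0061 -0.0048] now [0.4457 0.4066 0.2077] q [ 0.85  0.5   1.16 -0.56  1.92  0.61] t 2.45 F [ 0.3 -0.  -0.5]
[319.2195394  226.04398563]
[319.30566054 213.55100725]
[319.47090395 189.44270801]
[370.08976617 184.93695987]
[268.93804362 184.07030474]
```

View pics/w1.png

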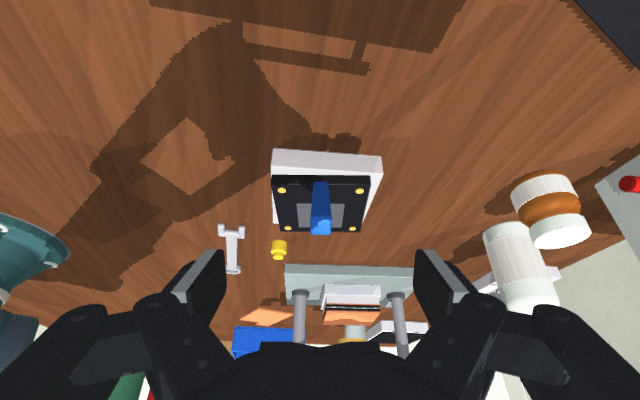

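The handle lies where it was predicted (tip at (321,228), predicted (319,226)). Going in along the handle.

Request:
play_rows:
  commands:
    - {"tx":0.003,"ty":-0.016,"tz":-0.018,"wx":0,"wy":0,"wz":0}
    - {"tx":0.005,"ty":-0.032,"tz":-0.036,"wx":0,"wy":0,"wz":0}
    - {"tx":0.008,"ty":-0.048,"tz":-0.054,"wx":0,"wy":0,"wz":0}
    - {"tx":0.011,"ty":-0.064,"tz":-0.072,"wx":0,"wy":0,"wz":0}
    - {"tx":0.011,"ty":-0.064,"tz":-0.072,"wx":0,"wy":0,"wz":0}
    - {"tx":0.011,"ty":-0.064,"tz":-0.072,"wx":0,"wy":0,"wz":0}

```text
time_s: 3.25
position: [0.4582, 0.3412, 0.1442]
tool_rot: [0.609, 0.716, -0.219, 0.261]
wrist_force: [-0.7, -0.0, -0.5]
grip_width: 1.0
finger_force: 0.0
```

```bash
python3 - <<'E'
from g import *
R=tool(PL[1],40); go(fr(PL,[-.09,0,.07]),R,0)
E
```

```text
shift [-0.0015  0.0012 -0.0078] turn [-0.0024  0.0039 -0.0011] now [0.4582 0.3412 0.1442] q [ 0.77  0.46  1.36 -0.56  1.74  0.63] t 3.25 F [-0.7 -0.  -0.5]
```

Request:
play_rows:
  commands:
    - {"tx":-0.001,"ty":0.001,"tz":-0.008,"wx":0,"wy":0,"wz":0}
    - {"tx":-0.001,"ty":0.001,"tz":-0.008,"wx":0,"wy":0,"wz":0}

```text
time_s: 3.5
position: [0.4563, 0.3425, 0.1336]
tool_rot: [0.608, 0.717, -0.221, 0.261]
wrist_force: [-0.4, -0.6, 0.4]
grip_width: 1.001
finger_force: 0.0
```

Request:
play_rows:
  commands:
    - {"tx":0,"ty":0,"tz":0,"wx":0,"wy":0,"wz":0}
    - {"tx":0,"ty":0,"tz":0,"wx":0,"wy":0,"wz":0}
    - {"tx":0,"ty":0,"tz":0,"wx":0,"wy":0,"wz":0}
    - {"tx":0,"ty":0,"tz":0,"wx":0,"wy":0,"wz":0}
    - {"tx":0,"ty":0,"tz":0,"wx":0,"wy":0,"wz":0}
    - {"tx":0,"ty":0,"tz":0,"wx":0,"wy":0,"wz":0}
    - {"tx":0,"ty":0,"tz":0,"wx":0,"wy":0,"wz":0}
    - {"tx":0,"ty":0,"tz":0,"wx":0,"wy":0,"wz":0}
  grip: 0.0

```text
time_s: 4.5
position: [0.4566, 0.3422, 0.1341]
tool_rot: [0.608, 0.716, -0.221, 0.261]
wrist_force: [-0.5, 1.4, 2.1]
grip_width: 0.159
finger_force: 58.8
```

```bash
python3 - <<'E'
from g import *
o=arm.observe(); print(o['grip_width'],o['finger_force'],o['wrist_force'],o['torque'])
R=tool(PL[1],40); go(fr(PL,[-.09,0,.07]),R,0)
g0,R0=ist(); dR=Ro.from_euler('z',PR[1]-PL[1])
# same grip carried to the press: plate pose -> tool pose
loc=Ro.from_euler('z',-PL[1]).apply(g0-PL[0]); print('grip in plate frame',loc.round(4))
for X in ([-.22,0,.015],[-.12,0,.012],[0,0,.012],[0,0,0]):
    go(fr(PR,loc+X),dR*R0)
np.savez('grip.npz',loc=loc,R=(dR*R0).as_quat())
E
```

```text
0.15934398506825165 58.798348903656006 [-0.49275296  1.41612965  2.1089774 ] [ 0.32938835  0.2707171  -0.12961281]
shift [-0.      0.0001  0.0023] turn [-0.0005  0.0014 -0.0019] now [0.4566 0.3422 0.1341] q [ 0.78  0.47  1.37 -0.56  1.73  0.64] t 4.5 F [-0.5  1.4  2.1]
grip in plate frame [-0.0899  0.0001  0.0677]
shift [ 0.0945 -0.0996  0.06  ] turn [ 0.     0.    -0.058] now [0.4566 0.3422 0.1341] q [ 0.78  0.47  1.37 -0.56  1.73  0.64] t 4.5 F [-0.5  1.4  2.1]
shift [ 0.1048 -0.1991  0.057 ] turn [ 0.     0.    -0.058] now [0.4566 0.3422 0.1341] q [ 0.78  0.47  1.37 -0.56  1.73  0.64] t 4.5 F [-0.5  1.4  2.1]
shift [ 0.1173 -0.3184  0.057 ] turn [ 0.     0.    -0.058] now [0.4566 0.3422 0.1341] q [ 0.78  0.47  1.37 -0.56  1.73  0.64] t 4.5 F [-0.5  1.4  2.1]
shift [ 0.1173 -0.3184  0.045 ] turn [ 0.     0.    -0.058] now [0.4566 0.3422 0.1341] q [ 0.78  0.47  1.37 -0.56  1.73  0.64] t 4.5 F [-0.5  1.4  2.1]
```

Request:
play_rows:
  commands:
    - {"tx":0,"ty":0,"tz":0.006,"wx":0,"wy":0,"wz":0}
    - {"tx":0,"ty":0,"tz":0.016,"wx":0,"wy":0,"wz":0}
    - {"tx":0,"ty":0,"tz":0.028,"wx":0,"wy":0,"wz":0}
    - {"tx":0.006,"ty":-0.006,"tz":0.04,"wx":0,"wy":0,"wz":-0.005}
    - {"tx":0.02,"ty":-0.02,"tz":0.052,"wx":0,"wy":0,"wz":-0.015}
    - {"tx":0.04,"ty":-0.04,"tz":0.06,"wx":0,"wy":0,"wz":-0.03}
    - {"tx":0.06,"ty":-0.06,"tz":0.06,"wx":0,"wy":0,"wz":-0.045}
    - {"tx":0.08,"ty":-0.08,"tz":0.06,"wx":0,"wy":0,"wz":-0.055}
    - {"tx":0.092,"ty":-0.096,"tz":0.06,"wx":0,"wy":0,"wz":-0.058}
    - {"tx":0.0945,"ty":-0.1,"tz":0.06,"wx":0,"wy":0,"wz":-0.058}
    - {"tx":0.0945,"ty":-0.1,"tz":0.06,"wx":0,"wy":0,"wz":-0.058}
    - {"tx":0.0945,"ty":-0.1,"tz":0.06,"wx":0,"wy":0,"wz":-0.058}

```text
time_s: 6.0
position: [0.5506, 0.2428, 0.1939]
tool_rot: [0.628, 0.699, -0.228, 0.255]
wrist_force: [-0.4, -0.1, -2.6]
grip_width: 0.152
finger_force: 58.5
```

```bash
python3 - <<'E'
from g import *
z=np.load('grip.npz'); R=Ro.from_quat(z['R'])
go(fr(PR,z['loc']+[-.22,0,.015]),R); go(fr(PR,z['loc']+[0,0,.012]),R)
o=arm.observe(); print(o['grip_width'],o['finger_force'])
for n in('scene','top','wrist'): snap(n,n+'2')
Q=(fr(PR,[-.22,0,.015]),PR[1])
pix={t:[proj(t,fr(Q,[a*.048,b*.048,.012])) for a,b in((-1,-1),(1,-1),(1,1),(-1,1))] for t in('scene2','top2','wrist2')}
ims=[]
for t in pix:
    im=cv2.imread(f'pics/{t}.png'); p=np.array(pix[t]); c=p.mean(0); h=33 if t!='wrist2' else 100; x,y=(c-h).astype(int); x=max(x,0);y=max(y,0)
    s=390//(2*h) if h<100 else 2; k=cv2.resize(im[y:y+2*h,x:x+2*h],(390,390),interpolation=cv2.INTER_CUBIC); f=390/(2*h)
    for q in p: cv2.drawMarker(k,tuple(((q-[x,y]+.5)*f).astype(int).tolist()),(0,255,255),0,8)
    print(t,x,y,f); ims.append(k)
cv2.imwrite('pics/k2.png',np.hstack(ims)[:, :] if 0 else cv2.resize(np.hstack(ims[:2]),(780,390)))
cv2.imwrite('pics/k3.png',ims[2])
E
```

```text
shift [ 0.0005 -0.0002  0.0002] turn [ 0.0002 -0.0005 -0.0011] now [0.5506 0.2428 0.1939] q [ 0.56  0.43  1.29 -0.63  1.74  0.45] t 6.0 F [-0.4 -0.1 -2.6]
shift [ 0.0232 -0.219  -0.0028] turn [ 0.0002 -0.0005 -0.0011] now [0.5506 0.2428 0.1939] q [ 0.56  0.43  1.29 -0.63  1.74  0.45] t 6.0 F [-0.4 -0.1 -2.6]
0.1520760252693071 58.5192346572876
scene2 317 175 5.909090909090909
top2 261 169 5.909090909090909
wrist2 218 144 1.95
```

View pics/k2.png

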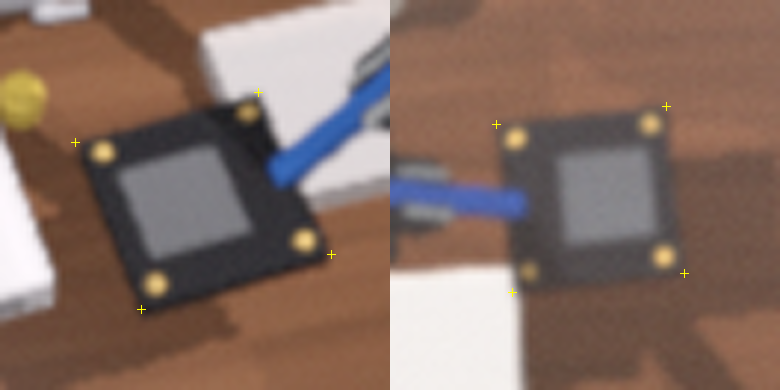

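Both views show the plate held nearly level, bolts about where expected. I'll triangulate them for tilt and place.

```bash
python3 - <<'E'
from g import *
f=390/66
s=lambda x,y:('scene2',317+x/f-.5,175+y/f-.5); t=lambda x,y:('top2',261+x/f-.5,169+y/f-.5)
B=[(s(305,240),t(125,138)),(s(156,284),t(261,124)),(s(103,151),t(274,256)),(s(248,111),t(139,271))]
p=np.array([tri(b)[0] for b in B]); print(p.round(4))
c=p.mean(0); d=(p[1]+p[2]-p[0]-p[3])/2; e=(p[0]+p[1]-p[2]-p[3])/2
n=np.cross(d,e); print('c',c.round(4),'want',fr(PR,[-.22,0,.027]).round(4),'yaw',np.arctan2(d[1],d[0]),'pitch slopes along x,y',d[2]/.0755,e[2]/.0755)
E
```

```text
[[0.598  0.1608 0.0999]
 [0.606  0.085  0.0991]
 [0.5306 0.0773 0.1001]
 [0.5227 0.1525 0.1001]]
c [0.5643 0.1189 0.0998] want [0.564  0.1187 0.097 ] yaw -1.4654995928686056 pitch slopes along x,y -0.004941414802475876 -0.007570168228003705
```

Request:
play_rows:
  commands:
    - {"tx":0.001,"ty":-0.008,"tz":-0.002,"wx":0,"wy":0,"wz":0}
    - {"tx":0.003,"ty":-0.026,"tz":-0.005,"wx":0,"wy":0,"wz":0}
    - {"tx":0.005,"ty":-0.05,"tz":-0.005,"wx":0,"wy":0,"wz":0}
    - {"tx":0.008,"ty":-0.075,"tz":-0.005,"wx":0,"wy":0,"wz":0}
    - {"tx":0.0105,"ty":-0.1,"tz":-0.005,"wx":0,"wy":0,"wz":0}
    - {"tx":0.013,"ty":-0.125,"tz":-0.005,"wx":0,"wy":0,"wz":0}
    - {"tx":0.016,"ty":-0.15,"tz":-0.005,"wx":0,"wy":0,"wz":0}
    - {"tx":0.0185,"ty":-0.174,"tz":-0.005,"wx":0,"wy":0,"wz":0}
    - {"tx":0.021,"ty":-0.195,"tz":-0.005,"wx":0,"wy":0,"wz":0}
    - {"tx":0.0225,"ty":-0.211,"tz":-0.005,"wx":0,"wy":0,"wz":0}
    - {"tx":0.0235,"ty":-0.219,"tz":-0.005,"wx":0,"wy":0,"wz":0}
    - {"tx":0.0235,"ty":-0.219,"tz":-0.005,"wx":0,"wy":0,"wz":0}
    - {"tx":0.0235,"ty":-0.219,"tz":-0.005,"wx":0,"wy":0,"wz":0}

```text
time_s: 7.78
position: [0.5747, 0.0237, 0.1888]
tool_rot: [0.628, 0.699, -0.228, 0.255]
wrist_force: [0.2, 0.1, -2.3]
grip_width: 0.156
finger_force: 58.5
```

```bash
python3 - <<'E'
from g import *
z=np.load('grip.npz'); R=Ro.from_quat(z['R'])
go(fr(PR,z['loc']),R)
snap('wrist','w3')
Q=(fr(PR,[0,0,.009]),PR[1])
im=cv2.imread('pics/w3.png')
for a,b in((-1,-1),(-1,1)):
    for F,h,c in((Q,0,(0,255,255)),(PR,0,(0,255,0))):
        cv2.drawMarker(im,tuple(proj('w3',fr(F,[a*.048,b*.048,h])).astype(int).tolist()),c,0,8)
cv2.imwrite('pics/w3m.png',cv2.resize(im[60:340,140:500],(792,616))[:600])
E
```

```text
shift [-0.0008  0.0002 -0.0097] turn [ 0.     -0.0002 -0.0007] now [0.5747 0.0237 0.1888] q [ 0.22  0.26  1.52 -0.7   1.48  0.23] t 7.78 F [ 0.2  0.1 -2.3]
```

View pics/w3m.png

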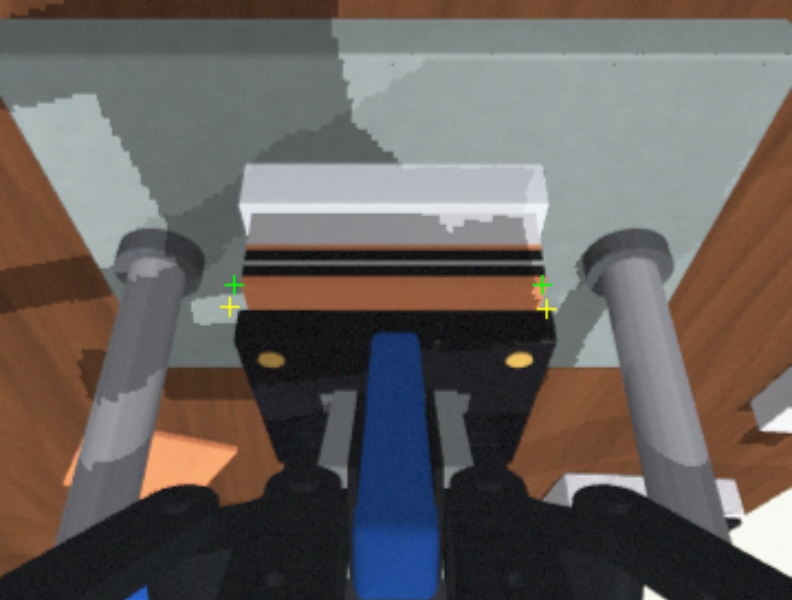

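The wrist view shows the plate and stack centred on each other (plate edges at 238/553, stack at 245/543), edges parallel. Lowering.

Request:
play_rows:
  commands:
    - {"tx":-0.0005,"ty":0,"tz":-0.003,"wx":0,"wy":0,"wz":0}
    - {"tx":-0.0008,"ty":0,"tz":-0.006,"wx":0,"wy":0,"wz":0}
    - {"tx":-0.0008,"ty":0,"tz":-0.008,"wx":0,"wy":0,"wz":0}
    - {"tx":-0.0008,"ty":0,"tz":-0.0095,"wx":0,"wy":0,"wz":0}
    - {"tx":-0.0008,"ty":0,"tz":-0.0095,"wx":0,"wy":0,"wz":0}

```text
time_s: 8.45
position: [0.5739, 0.023, 0.1794]
tool_rot: [0.629, 0.698, -0.228, 0.255]
wrist_force: [0.4, 0.2, -2.5]
grip_width: 0.153
finger_force: 58.6
```

Request:
play_rows:
  commands:
    - {"tx":0,"ty":0,"tz":-0.001,"wx":0,"wy":0,"wz":0}
    - {"tx":0,"ty":0,"tz":-0.001,"wx":0,"wy":0,"wz":0}

```text
time_s: 8.7
position: [0.574, 0.0231, 0.1791]
tool_rot: [0.629, 0.698, -0.228, 0.255]
wrist_force: [-0.8, 0.7, 0.6]
grip_width: 0.153
finger_force: 58.9
```

Request:
play_rows:
  commands:
    - {"tx":0,"ty":0,"tz":-0.001,"wx":0,"wy":0,"wz":0}
    - {"tx":0,"ty":0,"tz":-0.001,"wx":0,"wy":0,"wz":0}

```text
time_s: 8.95
position: [0.574, 0.0231, 0.179]
tool_rot: [0.629, 0.698, -0.228, 0.255]
wrist_force: [-2.9, 3.0, 5.0]
grip_width: 0.154
finger_force: 59.6
```

Request:
play_rows:
  commands:
    - {"tx":0,"ty":0,"tz":0.0005,"wx":0,"wy":0,"wz":0}
    - {"tx":0,"ty":0,"tz":0.0005,"wx":0,"wy":0,"wz":0}
    - {"tx":0,"ty":0,"tz":0.0005,"wx":0,"wy":0,"wz":0}
    - {"tx":0,"ty":0,"tz":0.0005,"wx":0,"wy":0,"wz":0}
    - {"tx":0,"ty":0,"tz":0.0005,"wx":0,"wy":0,"wz":0}
    - {"tx":0,"ty":0,"tz":0.0005,"wx":0,"wy":0,"wz":0}
  grip: 0.0854

```text
time_s: 9.7
position: [0.5739, 0.023, 0.1779]
tool_rot: [0.629, 0.698, -0.228, 0.255]
wrist_force: [-1.4, -0.4, -0.5]
grip_width: 1.001
finger_force: 0.0
```

Request:
play_rows:
  commands:
    - {"tx":-0.001,"ty":0.013,"tz":0.015,"wx":0,"wy":0,"wz":0}
    - {"tx":-0.003,"ty":0.032,"tz":0.038,"wx":0,"wy":0,"wz":0}
    - {"tx":-0.006,"ty":0.058,"tz":0.068,"wx":0,"wy":0,"wz":0}
    - {"tx":-0.008,"ty":0.08,"tz":0.095,"wx":0,"wy":0,"wz":0}
    - {"tx":-0.012,"ty":0.12,"tz":0.14,"wx":0,"wy":0,"wz":0}
    - {"tx":-0.012,"ty":0.12,"tz":0.14,"wx":0,"wy":0,"wz":0}

```text
time_s: 10.45
position: [0.5625, 0.1465, 0.3241]
tool_rot: [0.629, 0.699, -0.223, 0.257]
wrist_force: [-0.4, 0.1, 0.0]
grip_width: 0.999
finger_force: 0.0
```

```bash
python3 - <<'E'
from g import *
o=arm.observe(); print(o['position'],o['q'].round(2),o['wrist_force'],o['grip_width'])
snap('wrist','w4');snap('scene','s4');snap('top','t4')
im=cv2.imread('pics/w4.png')
for a,b,h in((-.048,-.048,.012),(-.048,.048,.012),(-.048,-.048,0),(-.048,.048,0),(-.107,0,.09)):
    cv2.drawMarker(im,tuple(proj('w4',fr(PR,[a,b,h])).astype(int).tolist()),(0,255,255),0,8)
k=im[120:320,200:440]; k=cv2.resize(k,(600,500),interpolation=cv2.INTER_CUBIC)
j=cv2.resize(cv2.imread('pics/s4.png')[130:270,250:330],(200,350)); c=np.zeros((500,200,3),np.uint8); c[:350]=j
cv2.imwrite('pics/w4m.png',np.hstack([k,c]))
# knob targets
K=np.array([.4454,-.0885]); v=K-PR[0][:2]; print('knob r',np.hypot(*v),'ang',np.arctan2(v[1],v[0]))
E
```

```text
[0.5625411  0.14645329 0.32412169] [ 0.42  0.26  1.25 -0.68  1.81  0.21] [-0.43675823  0.14664881  0.0098949 ] 0.999352527076204
knob r 0.14187501541850134 ang 3.0597391756137293
```

View pics/w4m.png

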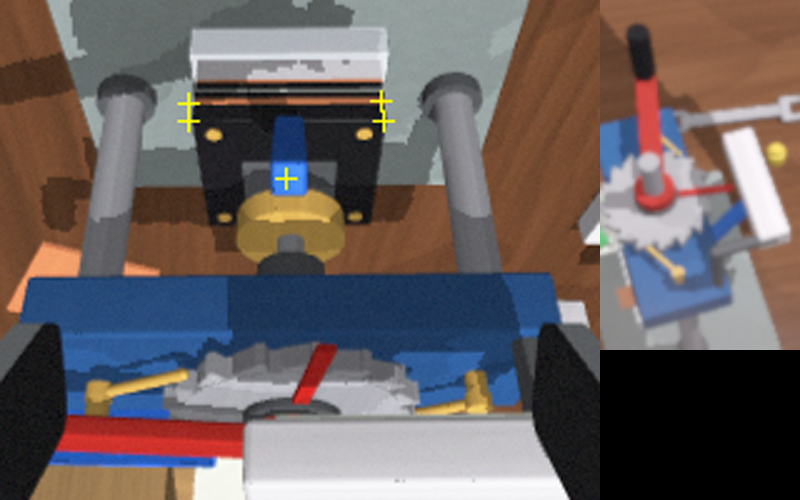

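The plate sits flush and square under the foot. Next, the lever.

```bash
cat >> g.py <<'E'
def knob(ang,z=.268):   # ang: world angle of lever; lever value = 3.245-ang
    R=Ro.from_euler('z',ang+np.pi)*Ro.from_matrix(np.diag([1.,-1,-1]))
    return np.r_[PR[0][:2]+.14*np.array([np.cos(ang),np.sin(ang)]),z],R
E
python3 - <<'E'
from g import *
g,R=knob(3.06); go(g,R,.085)
E
```

```text
shift [-0.1143 -0.232   0.0893] turn [ 0.5682 -0.5532 -1.6783] now [0.5616 0.1434 0.3177] q [ 0.42  0.26  1.26 -0.68  1.81  0.21] t 10.6 F [-0.5 -0.4 -0.1]
```

Request:
play_rows:
  commands:
    - {"tx":-0.01,"ty":0.0,"tz":0.03,"wx":0.03,"wy":-0.03,"wz":-0.1}
    - {"tx":-0.02,"ty":-0.005,"tz":0.06,"wx":0.08,"wy":-0.08,"wz":-0.25}
    - {"tx":-0.035,"ty":-0.02,"tz":0.09,"wx":0.13,"wy":-0.13,"wz":-0.4}
    - {"tx":-0.05,"ty":-0.045,"tz":0.1,"wx":0.185,"wy":-0.18,"wz":-0.55}
    - {"tx":-0.06,"ty":-0.07,"tz":0.1,"wx":0.235,"wy":-0.23,"wz":-0.7}
    - {"tx":-0.07,"ty":-0.1,"tz":0.1,"wx":0.29,"wy":-0.28,"wz":-0.85}
    - {"tx":-0.08,"ty":-0.13,"tz":0.1,"wx":0.34,"wy":-0.33,"wz":-1.0}
    - {"tx":-0.09,"ty":-0.16,"tz":0.1,"wx":0.39,"wy":-0.38,"wz":-1.15}
    - {"tx":-0.1,"ty":-0.19,"tz":0.1,"wx":0.44,"wy":-0.43,"wz":-1.3}
    - {"tx":-0.11,"ty":-0.215,"tz":0.095,"wx":0.49,"wy":-0.48,"wz":-1.45}
    - {"tx":-0.114,"ty":-0.232,"tz":0.09,"wx":0.54,"wy":-0.53,"wz":-1.6}
    - {"tx":-0.114,"ty":-0.232,"tz":0.09,"wx":0.568,"wy":-0.553,"wz":-1.678}
    - {"tx":-0.114,"ty":-0.232,"tz":0.09,"wx":0.568,"wy":-0.553,"wz":-1.678}
  grip: 0.06

```text
time_s: 12.22
position: [0.447, -0.0901, 0.4065]
tool_rot: [0.999, -0.042, -0.002, -0.0]
wrist_force: [0.5, -0.5, 0.4]
grip_width: 0.704
finger_force: 0.0
```

```bash
python3 - <<'E'
from g import *
g,R=knob(3.06); go(g,R,.0)
snap('wrist','w5'); im=cv2.imread('pics/w5.png')
for X,c in((np.r_[g[:2],.301],(0,255,255)),(np.r_[PR[0][:2],.213],(0,255,0)),(fr(PR,[-.077,0,.143]),(0,255,0))):
    p=proj('w5',X); print(p); cv2.drawMarker(im,tuple(p.astype(int).tolist()),c,0,12)
cv2.imwrite('pics/w5m.png',im)
E
```

```text
shift [ 0.0003  0.0014 -0.0845] turn [-0.0004 -0.0033  0.0026] now [ 0.447  -0.0901  0.4065] q [-0.32 -0.12  1.37 -0.    1.89  1.33] t 12.22 F [ 0.5 -0.5  0.4]
[318.91353149 230.62526035]
[318.71405273   9.87230545]
[218.21648413  31.39144219]
```

View pics/w5m.png

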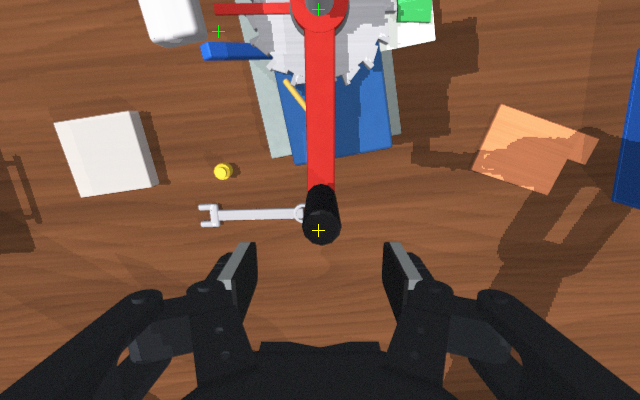

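The knob top is at (322,227) against (319,231) predicted, so it's between the fingers. From here I read the pointer by image code.

Request:
play_rows:
  commands:
    - {"tx":0,"ty":0.001,"tz":-0.02,"wx":0,"wy":0,"wz":0}
    - {"tx":0,"ty":0.001,"tz":-0.045,"wx":0,"wy":0,"wz":0}
    - {"tx":0,"ty":0.001,"tz":-0.07,"wx":0,"wy":0,"wz":0}
    - {"tx":0,"ty":0.001,"tz":-0.085,"wx":0,"wy":0,"wz":0}
    - {"tx":0,"ty":0.001,"tz":-0.085,"wx":0,"wy":0,"wz":0}

```text
time_s: 12.9
position: [0.4475, -0.0876, 0.3215]
tool_rot: [0.999, -0.04, -0.002, -0.0]
wrist_force: [-0.3, -0.2, 0.3]
grip_width: 0.702
finger_force: 0.0
```

Request:
play_rows:
  commands:
    - {"tx":0,"ty":0,"tz":0,"wx":0,"wy":0,"wz":0}
    - {"tx":0,"ty":0,"tz":0,"wx":0,"wy":0,"wz":0}
    - {"tx":0,"ty":0,"tz":0,"wx":0,"wy":0,"wz":0}
  grip: 0.032

```text
time_s: 13.28
position: [0.4481, -0.088, 0.3238]
tool_rot: [0.999, -0.041, 0.001, 0.0]
wrist_force: [-0.6, 0.1, -0.0]
grip_width: 0.373
finger_force: 0.0
```

```bash
cat >> g.py <<'E'
def wheel(tag):
    for n in('scene','top'):
        t=f'{tag}{n}'; im=snap(n,t)['img'].astype(np.float32)
        th=np.arange(-.6,3.6,.02); S=np.zeros(len(th)); G=S.copy()
        for r in (.048,.054,.06,.065,.07):
            q=np.array([proj(t,fr(PR,[-r*np.cos(a),r*np.sin(a),.143])) for a in th],np.float32)
            v=cv2.remap(im,q[:,:1],q[:,1:],1)[:,0]
            S+=np.clip(v[:,0]-v[:,1:].max(1)-25,0,None); G+=np.clip(v[:,1]-np.maximum(v[:,0],v[:,2])-40,0,None)
        top=th[S>.5*S.max()]; gg=th[G>.3*G.max()] if G.max()>50 else []
        print(n,'red max',S.max().round(),'at',th[S.argmax()].round(2),'range',top.min().round(2),top.max().round(2),'green',(gg.min().round(2),gg.max().round(2)) if len(gg) else '')
def plan(a,n,up=0):
    for k in range(1,n+1): pass
E
python3 - <<'E'
from g import *
o=arm.observe(); print(o['grip_width'],o['finger_force'],o['wrist_force'].round(1))
g,R=knob(3.06); go(g,R)
wheel('a')
c,_=ist(); p=R0=Ro.from_quat(arm.observe()['tool_rot'])
for a in (3.06,2.95,2.83,2.70,2.645,2.6,3.0,3.2,3.4,3.6,3.75,3.845,3.87):
    print(a,(knob(a)[0]-g)[:2].round(4),round(a-3.06,3))
E
```

```text
0.3725761035974086 0.0 [-0.6  0.1 -0. ]
shift [-0.0008 -0.0007 -0.0018] turn [0.0007 0.0011 0.0004] now [ 0.4481 -0.088   0.3238] q [-0.32 -0.13  1.54 -0.    1.73  1.33] t 13.28 F [-0.6  0.1 -0. ]
scene red max 384.0 at 0.16 range 0.1 0.2 green (np.float64(2.64), np.float64(3.26))
top red max 219.0 at 0.2 range 0.16 0.26 green (np.float64(2.74), np.float64(3.38))
3.06 [0. 0.] 0.0
2.95 [0.0021 0.0152] -0.11
2.83 [0.0063 0.0315] -0.23
2.7 [0.013  0.0484] -0.36
2.645 [0.0164 0.0553] -0.415
2.6 [0.0196 0.0608] -0.46
3.0 [0.0009 0.0083] -0.06
3.2 [-0.0002 -0.0196] 0.14
3.4 [ 0.0042 -0.0472] 0.34
3.6 [ 0.014  -0.0734] 0.54
3.75 [ 0.0247 -0.0914] 0.69
3.845 [ 0.0328 -0.102 ] 0.785
3.87 [ 0.0351 -0.1046] 0.81
```

```bash
python3 - <<'E'
from g import *
for b,l in((3.06,(3.16,3.29,3.42,3.55,3.68,3.79,3.85,3.72,3.58,3.44,3.3,3.16,3.02,2.88,2.76,2.68,2.63)),(2.63,(2.7,2.8,2.94,3.08,3.22,3.36,3.5,3.64,3.77,3.85,3.77,3.64,3.5,3.36,3.22,3.08,2.94,2.8,2.7,2.63))):
    print([{k:v for k,v in zip(('tx','ty','tz','wx','wy','wz'),[*(knob(a)[0]-knob(b)[0])[:2].round(4).tolist(),0,0,0,round(a-b,2)])} for a in l])
E
```

```text
[{'tx': -0.0004, 'ty': -0.014, 'tz': 0, 'wx': 0, 'wy': 0, 'wz': 0.1}, {'tx': 0.0011, 'ty': -0.0321, 'tz': 0, 'wx': 0, 'wy': 0, 'wz': 0.23}, {'tx': 0.0049, 'ty': -0.0499, 'tz': 0, 'wx': 0, 'wy': 0, 'wz': 0.36}, {'tx': 0.011, 'ty': -0.067, 'tz': 0, 'wx': 0, 'wy': 0, 'wz': 0.49}, {'tx': 0.0193, 'ty': -0.0832, 'tz': 0, 'wx': 0, 'wy': 0, 'wz': 0.62}, {'tx': 0.0279, 'ty': -0.096, 'tz': 0, 'wx': 0, 'wy': 0, 'wz': 0.73}, {'tx': 0.0332, 'ty': -0.1025, 'tz': 0, 'wx': 0, 'wy': 0, 'wz': 0.79}, {'tx': 0.0223, 'ty': -0.0879, 'tz': 0, 'wx': 0, 'wy': 0, 'wz': 0.66}, {'tx': 0.0128, 'ty': -0.0708, 'tz': 0, 'wx': 0, 'wy': 0, 'wz': 0.52}, {'tx': 0.0057, 'ty': -0.0526, 'tz': 0, 'wx': 0, 'wy': 0, 'wz': 0.38}, {'tx': 0.0013, 'ty': -0.0335, 'tz': 0, 'wx': 0, 'wy': 0, 'wz': 0.24}, {'tx': -0.0004, 'ty': -0.014, 'tz': 0, 'wx': 0, 'wy': 0, 'wz': 0.1}, {'tx': 0.0006, 'ty': 0.0056, 'tz': 0, 'wx': 0, 'wy': 0, 'wz': -0.04}, {'tx': 0.0043, 'ty': 0.0248, 'tz': 0, 'wx': 0, 'wy': 0, 'wz': -0.18}, {'tx': 0.0096, 'ty': 0.0407, 'tz': 0, 'wx': 0, 'wy': 0, 'wz': -0.3}, {'tx': 0.0142, 'ty': 0.0509, 'tz': 0, 'wx': 0, 'wy': 0,
[... 791 characters left out ...]
, {'tx': 0.0088, 'ty': -0.1508, 'tz': 0, 'wx': 0, 'wy': 0, 'wz': 1.14}, {'tx': -0.0009, 'ty': -0.1355, 'tz': 0, 'wx': 0, 'wy': 0, 'wz': 1.01}, {'tx': -0.009, 'ty': -0.1176, 'tz': 0, 'wx': 0, 'wy': 0, 'wz': 0.87}, {'tx': -0.0146, 'ty': -0.0989, 'tz': 0, 'wx': 0, 'wy': 0, 'wz': 0.73}, {'tx': -0.0175, 'ty': -0.0795, 'tz': 0, 'wx': 0, 'wy': 0, 'wz': 0.59}, {'tx': -0.0177, 'ty': -0.0599, 'tz': 0, 'wx': 0, 'wy': 0, 'wz': 0.45}, {'tx': -0.0151, 'ty': -0.0405, 'tz': 0, 'wx': 0, 'wy': 0, 'wz': 0.31}, {'tx': -0.0098, 'ty': -0.0216, 'tz': 0, 'wx': 0, 'wy': 0, 'wz': 0.17}, {'tx': -0.0045, 'ty': -0.0087, 'tz': 0, 'wx': 0, 'wy': 0, 'wz': 0.07}, {'tx': 0.0, 'ty': 0.0, 'tz': 0, 'wx': 0, 'wy': 0, 'wz': 0.0}]
```

Request:
play_rows:
  commands:
    - {"tx":-0.0005,"ty":-0.014,"tz":0,"wx":0,"wy":0,"wz":0.1}
    - {"tx":0.001,"ty":-0.032,"tz":0,"wx":0,"wy":0,"wz":0.23}
    - {"tx":0.005,"ty":-0.05,"tz":0,"wx":0,"wy":0,"wz":0.36}
    - {"tx":0.011,"ty":-0.067,"tz":0,"wx":0,"wy":0,"wz":0.49}
    - {"tx":0.019,"ty":-0.083,"tz":0,"wx":0,"wy":0,"wz":0.62}
    - {"tx":0.028,"ty":-0.096,"tz":0,"wx":0,"wy":0,"wz":0.73}
    - {"tx":0.033,"ty":-0.1025,"tz":0,"wx":0,"wy":0,"wz":0.79}
    - {"tx":0.033,"ty":-0.1025,"tz":0,"wx":0,"wy":0,"wz":0.79}
    - {"tx":0.022,"ty":-0.088,"tz":0,"wx":0,"wy":0,"wz":0.66}
    - {"tx":0.013,"ty":-0.071,"tz":0,"wx":0,"wy":0,"wz":0.52}
    - {"tx":0.0055,"ty":-0.0525,"tz":0,"wx":0,"wy":0,"wz":0.38}
    - {"tx":0.0015,"ty":-0.0335,"tz":0,"wx":0,"wy":0,"wz":0.24}
    - {"tx":-0.0005,"ty":-0.014,"tz":0,"wx":0,"wy":0,"wz":0.1}
    - {"tx":0.0005,"ty":0.0055,"tz":0,"wx":0,"wy":0,"wz":-0.04}
    - {"tx":0.0045,"ty":0.025,"tz":0,"wx":0,"wy":0,"wz":-0.18}
    - {"tx":0.0095,"ty":0.0405,"tz":0,"wx":0,"wy":0,"wz":-0.3}
    - {"tx":0.014,"ty":0.051,"tz":0,"wx":0,"wy":0,"wz":-0.38}
    - {"tx":0.0175,"ty":0.057,"tz":0,"wx":0,"wy":0,"wz":-0.43}
    - {"tx":0.0175,"ty":0.057,"tz":0,"wx":0,"wy":0,"wz":-0.43}

```text
time_s: 15.75
position: [0.465, -0.0307, 0.3232]
tool_rot: [0.967, -0.253, -0.0, 0.0]
wrist_force: [-1.3, -0.6, 0.3]
grip_width: 0.375
finger_force: 0.7
```

```bash
python3 - <<'E'
from g import *
g,R=knob(2.63); go(g,R); wheel('b')
E
```

```text
shift [-0.0003 -0.0008 -0.0012] turn [ 0.0007 -0.0006  0.    ] now [ 0.465  -0.0307  0.3232] q [-0.19 -0.1   1.52 -0.    1.72  1.89] t 15.75 F [-1.3 -0.6  0.3]
scene red max 549.0 at 1.08 range 1.02 1.12 green (np.float64(2.64), np.float64(3.26))
top red max 430.0 at 1.1 range 1.06 1.16 green (np.float64(2.74), np.float64(3.4))
```

Request:
play_rows:
  commands:
    - {"tx":-0.0045,"ty":-0.0085,"tz":0,"wx":0,"wy":0,"wz":0.07}
    - {"tx":-0.01,"ty":-0.0215,"tz":0,"wx":0,"wy":0,"wz":0.17}
    - {"tx":-0.015,"ty":-0.0405,"tz":0,"wx":0,"wy":0,"wz":0.31}
    - {"tx":-0.0175,"ty":-0.06,"tz":0,"wx":0,"wy":0,"wz":0.45}
    - {"tx":-0.0175,"ty":-0.0795,"tz":0,"wx":0,"wy":0,"wz":0.59}
    - {"tx":-0.0145,"ty":-0.099,"tz":0,"wx":0,"wy":0,"wz":0.73}
    - {"tx":-0.009,"ty":-0.1175,"tz":0,"wx":0,"wy":0,"wz":0.87}
    - {"tx":-0.001,"ty":-0.1355,"tz":0,"wx":0,"wy":0,"wz":1.01}
    - {"tx":0.009,"ty":-0.151,"tz":0,"wx":0,"wy":0,"wz":1.14}
    - {"tx":0.016,"ty":-0.1595,"tz":0,"wx":0,"wy":0,"wz":1.22}
    - {"tx":0.016,"ty":-0.1595,"tz":0,"wx":0,"wy":0,"wz":1.22}

```text
time_s: 17.23
position: [0.4815, -0.1909, 0.3225]
tool_rot: [0.938, 0.346, 0.0, -0.0]
wrist_force: [-0.3, 0.3, 0.2]
grip_width: 0.372
finger_force: 0.0
```

```bash
python3 - <<'E'
from g import *
g,R=knob(3.85); go(g,R); wheel('c')
b=3.85
print([{k:v for k,v in zip(('tx','ty','tz','wx','wy','wz'),[*(knob(a)[0]-knob(b)[0])[:2].round(4).tolist(),0,0,0,round(a-b,2)])} for a in (3.77,3.64,3.5,3.36,3.22,3.08,2.94,2.8,2.7,2.63)])
E
```

```text
shift [-0.001  -0.0003 -0.0005] turn [-0.0005 -0.0001  0.0021] now [ 0.4815 -0.1909  0.3225] q [-0.49  0.01  1.41  0.    1.72  0.38] t 17.23 F [-0.3  0.3  0.2]
scene red max 528.0 at 1.08 range 1.02 1.12 green (np.float64(2.64), np.float64(3.26))
top red max 415.0 at 1.1 range 1.06 1.16 green (np.float64(2.74), np.float64(3.38))
[{'tx': -0.0069, 'ty': 0.0088, 'tz': 0, 'wx': 0, 'wy': 0, 'wz': -0.08}, {'tx': -0.0167, 'ty': 0.0242, 'tz': 0, 'wx': 0, 'wy': 0, 'wz': -0.21}, {'tx': -0.0248, 'ty': 0.042, 'tz': 0, 'wx': 0, 'wy': 0, 'wz': -0.35}, {'tx': -0.0304, 'ty': 0.0608, 'tz': 0, 'wx': 0, 'wy': 0, 'wz': -0.49}, {'tx': -0.0333, 'ty': 0.0801, 'tz': 0, 'wx': 0, 'wy': 0, 'wz': -0.63}, {'tx': -0.0334, 'ty': 0.0997, 'tz': 0, 'wx': 0, 'wy': 0, 'wz': -0.77}, {'tx': -0.0308, 'ty': 0.1191, 'tz': 0, 'wx': 0, 'wy': 0, 'wz': -0.91}, {'tx': -0.0256, 'ty': 0.138, 'tz': 0, 'wx': 0, 'wy': 0, 'wz': -1.05}, {'tx': -0.0203, 'ty': 0.1509, 'tz': 0, 'wx': 0, 'wy': 0, 'wz': -1.15}, {'tx': -0.0158, 'ty': 0.1596, 'tz': 0, 'wx': 0, 'wy': 0, 'wz': -1.22}]
```

The wheel holds at 1.09 on the return. Second drive swing, then back again.

Request:
play_rows:
  commands:
    - {"tx":-0.007,"ty":0.009,"tz":0,"wx":0,"wy":0,"wz":-0.08}
    - {"tx":-0.0165,"ty":0.024,"tz":0,"wx":0,"wy":0,"wz":-0.21}
    - {"tx":-0.025,"ty":0.042,"tz":0,"wx":0,"wy":0,"wz":-0.35}
    - {"tx":-0.0305,"ty":0.061,"tz":0,"wx":0,"wy":0,"wz":-0.49}
    - {"tx":-0.0335,"ty":0.08,"tz":0,"wx":0,"wy":0,"wz":-0.63}
    - {"tx":-0.0335,"ty":0.0995,"tz":0,"wx":0,"wy":0,"wz":-0.77}
    - {"tx":-0.031,"ty":0.119,"tz":0,"wx":0,"wy":0,"wz":-0.91}
    - {"tx":-0.0255,"ty":0.138,"tz":0,"wx":0,"wy":0,"wz":-1.05}
    - {"tx":-0.0205,"ty":0.151,"tz":0,"wx":0,"wy":0,"wz":-1.15}
    - {"tx":-0.016,"ty":0.1595,"tz":0,"wx":0,"wy":0,"wz":-1.22}
    - {"tx":-0.016,"ty":0.1595,"tz":0,"wx":0,"wy":0,"wz":-1.22}

```text
time_s: 18.7
position: [0.4649, -0.0306, 0.3233]
tool_rot: [0.967, -0.253, 0.0, 0.001]
wrist_force: [-1.1, -2.2, 0.3]
grip_width: 0.375
finger_force: 1.0
```

Request:
play_rows:
  commands:
    - {"tx":-0.0045,"ty":-0.0085,"tz":0,"wx":0,"wy":0,"wz":0.07}
    - {"tx":-0.01,"ty":-0.0215,"tz":0,"wx":0,"wy":0,"wz":0.17}
    - {"tx":-0.015,"ty":-0.0405,"tz":0,"wx":0,"wy":0,"wz":0.31}
    - {"tx":-0.0175,"ty":-0.06,"tz":0,"wx":0,"wy":0,"wz":0.45}
    - {"tx":-0.0175,"ty":-0.0795,"tz":0,"wx":0,"wy":0,"wz":0.59}
    - {"tx":-0.0145,"ty":-0.099,"tz":0,"wx":0,"wy":0,"wz":0.73}
    - {"tx":-0.009,"ty":-0.1175,"tz":0,"wx":0,"wy":0,"wz":0.87}
    - {"tx":-0.001,"ty":-0.1355,"tz":0,"wx":0,"wy":0,"wz":1.01}
    - {"tx":0.009,"ty":-0.151,"tz":0,"wx":0,"wy":0,"wz":1.14}
    - {"tx":0.016,"ty":-0.1595,"tz":0,"wx":0,"wy":0,"wz":1.22}
    - {"tx":0.016,"ty":-0.1595,"tz":0,"wx":0,"wy":0,"wz":1.22}

```text
time_s: 20.08
position: [0.4814, -0.1905, 0.3227]
tool_rot: [0.938, 0.346, 0.0, -0.0]
wrist_force: [-0.3, 0.1, -0.9]
grip_width: 0.374
finger_force: 0.0
```

```bash
python3 - <<'E'
from g import *
g,R=knob(3.85); go(g,R); wheel('d')
E
```

```text
shift [-0.0009 -0.0006 -0.0007] turn [-0.0006 -0.      0.0018] now [ 0.4814 -0.1905  0.3227] q [-0.49  0.01  1.41  0.    1.72  0.38] t 20.07 F [-0.3  0.1 -0.9]
scene red max 485.0 at 1.88 range 1.84 1.94 green (np.float64(2.64), np.float64(3.26))
top red max 415.0 at 1.88 range 1.84 1.92 green (np.float64(2.74), np.float64(3.4))
```

Request:
play_rows:
  commands:
    - {"tx":-0.007,"ty":0.009,"tz":0,"wx":0,"wy":0,"wz":-0.08}
    - {"tx":-0.0165,"ty":0.024,"tz":0,"wx":0,"wy":0,"wz":-0.21}
    - {"tx":-0.025,"ty":0.042,"tz":0,"wx":0,"wy":0,"wz":-0.35}
    - {"tx":-0.0305,"ty":0.061,"tz":0,"wx":0,"wy":0,"wz":-0.49}
    - {"tx":-0.0335,"ty":0.08,"tz":0,"wx":0,"wy":0,"wz":-0.63}
    - {"tx":-0.0335,"ty":0.0995,"tz":0,"wx":0,"wy":0,"wz":-0.77}
    - {"tx":-0.031,"ty":0.119,"tz":0,"wx":0,"wy":0,"wz":-0.91}
    - {"tx":-0.0255,"ty":0.138,"tz":0,"wx":0,"wy":0,"wz":-1.05}
    - {"tx":-0.0205,"ty":0.151,"tz":0,"wx":0,"wy":0,"wz":-1.15}
    - {"tx":-0.016,"ty":0.1595,"tz":0,"wx":0,"wy":0,"wz":-1.22}
    - {"tx":-0.016,"ty":0.1595,"tz":0,"wx":0,"wy":0,"wz":-1.22}

```text
time_s: 21.55
position: [0.465, -0.0307, 0.3234]
tool_rot: [0.967, -0.253, 0.0, 0.001]
wrist_force: [-1.2, -2.2, 1.8]
grip_width: 0.379
finger_force: 1.0
```

```bash
python3 - <<'E'
from g import *
wheel('e')
E
```

```text
scene red max 516.0 at 2.66 range 2.62 2.7 green (np.float64(2.76), np.float64(3.26))
top red max 445.0 at 2.6 range 2.56 2.66 green (np.float64(2.76), np.float64(3.38))
```

Request:
play_rows:
  commands:
    - {"tx":-0.0045,"ty":-0.0085,"tz":0,"wx":0,"wy":0,"wz":0.07}
    - {"tx":-0.01,"ty":-0.0215,"tz":0,"wx":0,"wy":0,"wz":0.17}
    - {"tx":-0.015,"ty":-0.0405,"tz":0,"wx":0,"wy":0,"wz":0.31}
    - {"tx":-0.0175,"ty":-0.06,"tz":0,"wx":0,"wy":0,"wz":0.45}
    - {"tx":-0.0175,"ty":-0.0795,"tz":0,"wx":0,"wy":0,"wz":0.59}
    - {"tx":-0.0145,"ty":-0.099,"tz":0,"wx":0,"wy":0,"wz":0.73}
    - {"tx":-0.009,"ty":-0.1175,"tz":0,"wx":0,"wy":0,"wz":0.87}
    - {"tx":-0.001,"ty":-0.1355,"tz":0,"wx":0,"wy":0,"wz":1.01}
    - {"tx":0.009,"ty":-0.151,"tz":0,"wx":0,"wy":0,"wz":1.14}
    - {"tx":0.016,"ty":-0.1595,"tz":0,"wx":0,"wy":0,"wz":1.22}
    - {"tx":0.016,"ty":-0.1595,"tz":0,"wx":0,"wy":0,"wz":1.22}

```text
time_s: 23.02
position: [0.4814, -0.1905, 0.3225]
tool_rot: [0.938, 0.346, 0.0, -0.001]
wrist_force: [-0.9, -0.3, -0.7]
grip_width: 0.374
finger_force: 0.0
```

```bash
python3 - <<'E'
from g import *
g,R=knob(3.85); go(g,R); wheel('f')
E
```

```text
shift [-0.0009 -0.0006 -0.0005] turn [-0.0011 -0.0003  0.0018] now [ 0.4814 -0.1905  0.3225] q [-0.49  0.01  1.41  0.    1.72  0.38] t 23.02 F [-0.9 -0.3 -0.7]
scene red max 518.0 at 2.48 range 2.42 2.52 green (np.float64(2.64), np.float64(3.26))
top red max 456.0 at 2.44 range 2.4 2.5 green (np.float64(2.72), np.float64(3.4))
```

Pointer at about 2.46 after falling back onto the pawl, so one more drive swing, in two parts.

Request:
play_rows:
  commands:
    - {"tx":-0.007,"ty":0.009,"tz":0,"wx":0,"wy":0,"wz":-0.08}
    - {"tx":-0.0165,"ty":0.024,"tz":0,"wx":0,"wy":0,"wz":-0.21}
    - {"tx":-0.025,"ty":0.042,"tz":0,"wx":0,"wy":0,"wz":-0.35}
    - {"tx":-0.0305,"ty":0.061,"tz":0,"wx":0,"wy":0,"wz":-0.49}
    - {"tx":-0.0335,"ty":0.08,"tz":0,"wx":0,"wy":0,"wz":-0.63}
    - {"tx":-0.0335,"ty":0.0995,"tz":0,"wx":0,"wy":0,"wz":-0.77}
    - {"tx":-0.031,"ty":0.119,"tz":0,"wx":0,"wy":0,"wz":-0.91}
    - {"tx":-0.0255,"ty":0.138,"tz":0,"wx":0,"wy":0,"wz":-1.05}
    - {"tx":-0.0255,"ty":0.138,"tz":0,"wx":0,"wy":0,"wz":-1.05}

```text
time_s: 24.25
position: [0.4556, -0.0515, 0.3233]
tool_rot: [0.986, -0.169, 0.0, 0.0]
wrist_force: [-0.6, -1.2, 0.3]
grip_width: 0.378
finger_force: 0.5
```

```bash
python3 - <<'E'
from g import *
g,R=knob(2.8); go(g,R); wheel('g')
E
```

```text
shift [-0.0007 -0.0017 -0.0013] turn [ 0.0001  0.0003 -0.0028] now [ 0.4556 -0.0515  0.3233] q [-0.24 -0.12  1.54 -0.    1.72  1.67] t 24.25 F [-0.6 -1.2  0.3]
scene red max 490.0 at 3.28 range 3.24 3.32 green (np.float64(2.64), np.float64(3.16))
top red max 404.0 at 3.22 range 3.2 3.28 green (np.float64(2.74), np.float64(3.4))
```

Request:
play_rows:
  commands:
    - {"tx":0.0025,"ty":0.006,"tz":0,"wx":0,"wy":0,"wz":-0.05}
    - {"tx":0.0025,"ty":0.006,"tz":0,"wx":0,"wy":0,"wz":-0.05}

```text
time_s: 24.6
position: [0.4579, -0.047, 0.3231]
tool_rot: [0.981, -0.194, -0.001, 0.0]
wrist_force: [-1.8, -2.0, 1.5]
grip_width: 0.372
finger_force: 1.2
```

```bash
python3 - <<'E'
from g import *
g,R=knob(2.75); go(g,R); wheel('h')
b=2.75
print([{k:v for k,v in zip(('tx','ty','tz','wx','wy','wz'),[*(knob(a)[0]-knob(b)[0])[:2].round(4).tolist(),0,0,0,round(a-b,2)])} for a in (2.8,2.94,3.08,3.22,3.36,3.5,3.64,3.77,3.85)])
E
```

```text
shift [-0.0005  0.0003 -0.0011] turn [ 0.0005 -0.0012 -0.0005] now [ 0.4579 -0.047   0.3231] q [-0.23 -0.12  1.53 -0.    1.73  1.74] t 24.6 F [-1.8 -2.   1.5]
scene red max 507.0 at 3.3 range 3.26 3.36 green (np.float64(2.64), np.float64(3.2))
top red max 420.0 at 3.28 range 3.22 3.3 green (np.float64(2.74), np.float64(3.16))
[{'tx': -0.0025, 'ty': -0.0065, 'tz': 0, 'wx': 0, 'wy': 0, 'wz': 0.05}, {'tx': -0.0078, 'ty': -0.0254, 'tz': 0, 'wx': 0, 'wy': 0, 'wz': 0.19}, {'tx': -0.0103, 'ty': -0.0448, 'tz': 0, 'wx': 0, 'wy': 0, 'wz': 0.33}, {'tx': -0.0102, 'ty': -0.0644, 'tz': 0, 'wx': 0, 'wy': 0, 'wz': 0.47}, {'tx': -0.0073, 'ty': -0.0838, 'tz': 0, 'wx': 0, 'wy': 0, 'wz': 0.61}, {'tx': -0.0017, 'ty': -0.1025, 'tz': 0, 'wx': 0, 'wy': 0, 'wz': 0.75}, {'tx': 0.0064, 'ty': -0.1204, 'tz': 0, 'wx': 0, 'wy': 0, 'wz': 0.89}, {'tx': 0.0161, 'ty': -0.1357, 'tz': 0, 'wx': 0, 'wy': 0, 'wz': 1.02}, {'tx': 0.0231, 'ty': -0.1445, 'tz': 0, 'wx': 0, 'wy': 0, 'wz': 1.1}]
```

Pointer at about 3.29, in the green. Swinging the lever fully back.

Request:
play_rows:
  commands:
    - {"tx":-0.0025,"ty":-0.0065,"tz":0,"wx":0,"wy":0,"wz":0.05}
    - {"tx":-0.008,"ty":-0.0255,"tz":0,"wx":0,"wy":0,"wz":0.19}
    - {"tx":-0.0105,"ty":-0.045,"tz":0,"wx":0,"wy":0,"wz":0.33}
    - {"tx":-0.01,"ty":-0.0645,"tz":0,"wx":0,"wy":0,"wz":0.47}
    - {"tx":-0.0075,"ty":-0.084,"tz":0,"wx":0,"wy":0,"wz":0.61}
    - {"tx":-0.0015,"ty":-0.1025,"tz":0,"wx":0,"wy":0,"wz":0.75}
    - {"tx":0.0065,"ty":-0.1205,"tz":0,"wx":0,"wy":0,"wz":0.89}
    - {"tx":0.016,"ty":-0.1355,"tz":0,"wx":0,"wy":0,"wz":1.02}
    - {"tx":0.023,"ty":-0.1445,"tz":0,"wx":0,"wy":0,"wz":1.1}
    - {"tx":0.023,"ty":-0.1445,"tz":0,"wx":0,"wy":0,"wz":1.1}

```text
time_s: 25.95
position: [0.4816, -0.1913, 0.3223]
tool_rot: [0.938, 0.346, 0.0, -0.0]
wrist_force: [-0.1, -0.0, 0.3]
grip_width: 0.373
finger_force: 0.0
```

```bash
python3 - <<'E'
from g import *
g,R=knob(3.85); go(g,R); wheel('i')
E
```

```text
shift [-0.0011  0.0002 -0.0003] turn [-0.0009 -0.0003  0.0013] now [ 0.4816 -0.1913  0.3223] q [-0.49  0.01  1.41  0.    1.72  0.38] t 25.95 F [-0.1 -0.   0.3]
scene red max 500.0 at 3.3 range 3.26 3.36 green (np.float64(2.64), np.float64(3.18))
top red max 385.0 at 3.28 range 3.22 3.3 green (np.float64(2.74), np.float64(3.38))
```

Request:
play_rows:
  commands:
    - {"tx":0,"ty":0,"tz":0,"wx":0,"wy":0,"wz":0}
    - {"tx":0,"ty":0,"tz":0,"wx":0,"wy":0,"wz":0}
    - {"tx":0,"ty":0,"tz":0,"wx":0,"wy":0,"wz":0}
    - {"tx":0,"ty":0,"tz":0.03,"wx":0,"wy":0,"wz":0}
    - {"tx":0,"ty":0,"tz":0.07,"wx":0,"wy":0,"wz":0}
    - {"tx":0,"ty":0,"tz":0.12,"wx":0,"wy":0,"wz":0}
    - {"tx":-0.03,"ty":-0.03,"tz":0.14,"wx":0,"wy":0,"wz":0}
    - {"tx":-0.06,"ty":-0.07,"tz":0.14,"wx":0,"wy":0,"wz":0}
    - {"tx":-0.06,"ty":-0.07,"tz":0.14,"wx":0,"wy":0,"wz":0}
  grip: 0.06

```text
time_s: 27.18
position: [0.4199, -0.2628, 0.4634]
tool_rot: [0.939, 0.344, -0.0, 0.001]
wrist_force: [-0.0, 1.0, -0.3]
grip_width: 0.7
finger_force: 0.0
```

```bash
python3 - <<'E'
from g import *
wheel('j')
# lever angle: red along arc r=.1 ; handle tip: blue blob in scene
for n in('jscene','jtop'):
    im=np.load(f'pics/{n}.npz')['img'].astype(np.float32); th=np.arange(2.5,4.0,.02)
    S=0
    for r in(.08,.09,.1,.11):
        q=np.array([proj(n,PR[0]+[r*np.cos(a),r*np.sin(a),.153]) for a in th],np.float32)
        v=cv2.remap(im,q[:,:1],q[:,1:],1)[:,0]; S=S+np.clip(v[:,0]-v[:,1:].max(1)-40,0,None)
    m=th[S>.5*S.max()]; print(n,'lever',round(3.245-m.mean(),2),S.max().round())
print('tip expected',proj('jscene',fr(PR,[-.107,0,.09])).round(1),proj('s4',fr(PR,[-.107,0,.09])).round(1))
a,b=[cv2.imread(f'pics/{k}.png')[200:245,285:325].astype(int) for k in('s4','jscene')]
for k in(a,b):
    m=(k[:,:,0]-k[:,:,2]>60); y,x=np.nonzero(m); print('blue',m.sum(),x.mean().round(2)+285 if len(x) else '',y.mean().round(2)+200 if len(y) else '')
print(arm.observe()['wrist_force'].round(2))
E
```

```text
scene red max 518.0 at 3.3 range 3.26 3.36 green (np.float64(2.64), np.float64(3.18))
top red max 405.0 at 3.28 range 3.22 3.3 green (np.float64(2.74), np.float64(3.14))
jscene lever -0.58 374.0
jtop lever -0.62 388.0
tip expected [312.9 207.6] [312.9 207.6]
blue 220 294.04 225.86
blue 212 294.03 225.59
[-0.37  0.39 -0.5 ]
```

The wheel reads about 3.29, the lever about -0.6, and the plate's handle hasn't moved. Handing in.

```bash
python3 -c "
from workcell import arm
print(arm.hand_in())"
```

```text
the job is handed in; nothing more can be done
None
```

The end plate lies square and flush on the stack, and the job is handed in. The wheel reads about 3.29 rad (in the green sector), the lever is fully back at about -0.6 rad, and the arm is clear. I inferred the clamping from the wheel position because foot force isn't measured, and the hand-in returned no verdict.

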